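# Dock a heater block on its control unit with a cam lock

### The arm

A 6-joint arm with a two-finger parallel gripper is mounted at the origin on a cart in front of the work surface, level with it; the furniture and walls round the work are solid. World frame = base frame: x ahead of the robot, y to its left, z up, the work surface at z = 0. Lengths are in mm, angles in rad, forces in N, time in s.
With the tool pointing down it reaches from about 425 to 1125 mm from the base axis. Payload 14.9 kg.
Tool frame: the origin (TCP) lies midway between the tips of the shut fingers; the grasp point (between the pads) lies 19 mm behind it; z points along the fingers, y is the line along which they close (so a half turn about z gives the same grasp; the last joint's range is limited). The gripper opens to 91 mm and grips with 3 to 60 N. Pads are 32 mm wide; open, the fingers measure 118 mm over their backs; the gripper's body (76 mm by 178 mm) begins 60 mm behind the grasp point.
Start: joints at [-0.033, 0.379, 1.734, -0, 1.028, -0.033], TCP at [700.013, -0.006, 213.932] pointing down, gripper open.
Joint ranges: [-2.77, 2.77], [-0.74, 2.19], [0, 2.66], [-1.06, 4.2], [0.31, 2.87], [-3.08, 3.08]. Speed limits (rad/s): [1.89, 1.89, 2.39, 3.14, 3.14, 3.14].

### API

Orientations are given as a unit quaternion [x, y, z, w].
In Python, from workcell import bot, claw, kin, observe, read_camera, camera_params gives the robot as it stands. Calls block until the motion is done:
- bot.move_ptp(position, orientation): joint-space move of the TCP to a pose.
- bot.line_to(position, rotation=None, speed=150, max_force=None): straight line of the TCP; rotation=None keeps the orientation; speed is the mean speed in mm/s. With max_force (N) it stops when the force on the tool has changed by that much, and returns True; else False.
- bot.goto_joints(angles): joint-space move.
- claw.set_gripper(opening): finger opening in mm; the grip force is fixed at half the most; returns when the fingers have stopped.
- bot.sleep(seconds).
- kin.solve_ik(position, orientation): joint angles nearest the present ones, or None.
- observe(): the state.
- read_camera(name): name is "scene" or "side" or "wrist"; returns (picture, depth): 480x640x3 uint8, blue, green, red; 480x640 float32, mm along the optical axis (not along the pixel's ray), 0 where there is no reading.
- camera_params(name): a dict with "mtx" (3x3 intrinsics, pixels), "distortion" ([k1, k2, p1, p2, k3] as OpenCV has them; the pictures are not rectified), "origin" and "orientation" of the camera in the world; the wrist camera has in their place "T_tool_cam" (4x4, takes a point from camera to tool coordinates, whose origin is the TCP and whose axes are the flange's). Camera axes: x right, y up, looking along -z (the intrinsics and any distortion apply to the point x, -y, -z); pixel columns grow to the right and rows downward; lengths in mm; the calibration is good to about 2 mm. A picture is of the moment at which its call begins: read the wrist's pose just before it. camera_params takes no time and is no camera call.
A pose or a line that the arm cannot do raises bot.Unreachable and nothing moves.
- bot.hand_in(): hands the job in; it is judged then, once.
The state is a dict: "t": time; "joint_pos": joint angles; "joint_velocities": joint speeds; "tau": joint torques, N m; "tool_pos": TCP position; "ee_rot": TCP orientation; "ft_force": force on the tool from outside, world axes, zero at the start; "moment": the same for the moment, N m; "finger_gap": finger opening in mm; "grasp_force": force on a finger pad.
Only numpy, scipy, OpenCV 4.12 (cv2) and the standard library are available. Lean on these libraries where they do the work, as an engineer would, in place of code of your own. Each camera call takes 0.05 s, during which the arm holds its last target. There are 200 camera calls.

### The job

Connect the heater block to its control unit. First turn the power knob back to its zero stop, so that the contacts are dead before they meet; then slide the block along its bed until its headed stud is inside the open cam, and turn the cam handle clockwise until the cam has drawn the block tight against the dock plate. Do not push the tube rack, the bottle or the marker away.

Things in the scene. Friction and masses are not known exactly. Their poses are not given: they have to be found in the camera images.
- control_unit: Control unit, fixed on the bench: base plate 112 x 346 mm carrying, along its +y axis: white housing with the power knob (top 54 mm above the bench), round aluminium cam drum with black bar handle, upright steel dock plate, open bed between low rails (tops 27 mm, lips over the block's plinth). Origin on the bench under the cam's axis; z up, +y along the bed toward the heater block. Power knob's axis at y = -100 mm.
- dock_face (a point): Centre of the upright dock plate's face, 34 mm above the bench, 50 mm from the cam's axis along the unit's +y; axes as the unit's. The plate's top is 52 mm above the bench; a notch 30 mm wide lets the stud through. The block docks by sliding along -y onto this face.
- cam_grip (a point): Middle of the cam's handle, on the cam's vertical axis, 80 mm above the bench; the cam only turns. The handle is a black bar 16 mm thick, 70 mm long, from 62 to 95 mm above the bench, on the drum's cap (78 mm across, top 60 mm above the bench). The bar's length lies along this point's y axis; a white line marks the end over the drum's mouth.
- cam_lock (a joint): Cam angle, rad: 0 = fully open, mouth and white line toward the stud (+y); grows clockwise from above to a stop at 2.1; starts at 0 to 0.15, open for the head. From 0.5 its spiral slot passes behind the stud's head, draws the block in, has it tight by 1.75 and then holds by itself. Takes 0.1 Nm free, up to 0.4 Nm drawing. Catches the head if the block is within 10 mm of the dock plate.
- knob_grip (a point): Power knob on the white housing: middle of its grip bar, on its vertical axis, 77 mm above the bench. The bar is black, 13 mm thick, 44 mm long, from 64 to 86 mm above the bench, over a skirt 48 mm across; its length lies along this point's x axis and a white line marks the -x end.
- power_knob (a joint): Angle of the power knob in rad: 0 = zero stop, the white line points along the unit's -x at the long scale mark; grows clockwise seen from above, so turn it anticlockwise to go back to zero. It starts between 0.7 and 1.4, stays where it is left and turns lightly (0.03 Nm).
- block_handle (a point): Heater block, loose on the bed, 0.6 kg: aluminium with eight wells on a plinth 94 mm across (x), 80 mm along the bed (y), top 58 mm above the bench, 1.5 mm play each side. This point: centre of its black carrying handle, 88 mm above the bench, a bar 78 mm long (x), 16 mm thick (y), 79 to 97 mm above the bench, on two posts. Axes as the unit's. Docked, it is 40 mm from the dock face.
- block_face (a point): Centre of the heater block's docking face (its end toward the dock plate), 40 mm from the handle's centre along the block's -y and 34 mm above the bench. Fully docked it meets dock_face; at the start it is 25 to 55 mm away along +y.
- stud_head (a point): Centre of the steel stud's ball head (18 mm across, on a neck 8 mm thick), 36 mm in front of the block's docking face, 34 mm above the bench.
- tube_rack_mid (a point): Bystander: blue plastic tube rack 62 x 130 x 42 mm on the bench behind the unit; its centre.
- buffer_bottle_mid (a point): Bystander: round white bottle with a screw cap, 62 mm across and 125 mm high, standing behind the unit; its centre.
- marker_0_mid (a point): Bystander: marker pen 134 mm long, 13 mm thick, lying in front of the unit; its middle.
- contact_a (a joint): One of two brass spring contacts in the dock plate: how far it is pressed in, m (0 = standing 4 mm out, 0.004 = flush). The two together push the block back with 4 N when first touched and about 11 N when it is home: let go without the cam, the block is pushed 4 to 8 mm back out (it slides easily).

How it is judged (in metres and radians):
On the way, in this order (a step that is already met when the one before it is completed fails the run):
1. the power knob is at its zero stop (within 0.06 rad) (value of joint power_knob below 0.06 rad), for 0.2 s.
2. the block's face is within 1.5 mm of the dock plate with the cam turned past 1.6 rad (y of block_face in the frame of dock_face below 0.0015 m and value of joint cam_lock above 1.6 rad), for 0.2 s.
At the end, for the whole second after the job is handed in: The power knob is within 0.06 rad of its zero stop, the cam is turned past 1.6 rad, and the heater block lies still with its docking face within 1.5 mm of the dock plate (and its centre within 5 mm of the plate's centre), held by the cam alone (all of step 2 and value of joint power_knob below 0.06 rad and distance between block_face and dock_face below 0.005 m and linear speed of heater_block below 0.01 m/s); the robot touches nothing.
It fails at once if the block reached the contacts (closer than 3.5 mm) while the power knob was off its zero stop (y of block_face in the frame of dock_face below 0.0035 m and value of joint power_knob above 0.1 rad).
It fails at once if the tube rack, bottle or marker was moved by more than 30 mm (distance of any of tube_rack_mid, buffer_bottle_mid, marker_0_mid from where it was at the start of the episode above 0.03 m).
It also fails if it takes over 67 s, if anything falls off the work surface, if the arm or the gripper's body presses on something with over 40 N, if the wrist force passes 120 N, or if a joint passes its speed limit or range.

## Working session

There is one attempt and no reset: what is moved stays moved. The work goes in short steps, each a Python script; the robot and the scene stay as the last script left them, time stands still between calls to the robot, and variables do not carry over. Pictures are saved under pics/ and viewed, at most 10 in all, crops included, and the job is handed in when it is done.

```bash
ls; mkdir -p pics; python3 - <<'E'
from workcell import *
import cv2
for n in("scene","side"):
    p,d=read_camera(n); cv2.imwrite(f"pics/{n}.png",p); c=camera_params(n); print(n,c)
    import numpy as np; np.save(f"pics/{n}_d.npy",d)
print(camera_params("wrist")); print(observe())
E
```

```text
pics
scene {'mtx': array([[479.12917067,   0.        , 319.913724  ],
       [  0.        , 479.12917067, 233.0621848 ],
       [  0.        ,   0.        ,   1.        ]]), 'distortion': array([-0.12423344,  0.        ,  0.        ,  0.        ,  0.        ]), 'origin': array([   3.60040992, -396.45886694,  526.47363703]), 'orientation': array([ 0.43263926, -0.22146533, -0.41496361,  0.76914341])}
side {'mtx': array([[523.77454039,   0.        , 324.40750315],
       [  0.        , 523.77454039, 239.94193431],
       [  0.        ,   0.        ,   1.        ]]), 'distortion': array([-0.09709333,  0.        ,  0.        ,  0.        ,  0.        ]), 'origin': array([428.91928836, 695.50984098, 594.1231292 ]), 'orientation': array([-0.06008905,  0.45154705,  0.88173762, -0.12261052])}
{'mtx': array([[345.01283345,   0.        , 319.81426109],
       [  0.        , 345.01283345, 236.17216984],
       [  0.        ,   0.        ,   1.        ]]), 'distortion': array([-0.06722622,  0.        ,  0.        ,  0.        ,  0.        ]), 'T_tool_cam': array([[-1.57214865e-04,  9.69696770e-01
[... 333 characters left out ...]
-3.32889741e-02,  3.79339496e-01,  1.73471866e+00,  1.34336208e-05,
        1.02848651e+00, -3.32655272e-02]), 'joint_velocities': array([ 1.79481049e-03,  2.75639458e-05, -9.51576999e-04, -2.95444669e-04,
       -2.29441965e-04, -1.15566743e-03]), 'tau': array([ 8.27948297e-04, -7.65040755e+01, -4.35293305e+01,  6.52666739e-02,
        3.98717879e-02, -7.94045559e-05]), 'tool_pos': array([6.99651239e+02, 1.67311102e-02, 2.13367313e+02]), 'ee_rot': array([ 7.07117444e-01,  7.07095958e-01, -3.21002306e-04, -3.51528804e-04]), 'ft_force': array([ 0.28650807, -0.25676053,  0.34009814]), 'moment': array([-0.00293567,  0.01840392, -0.02864982]), 'grasp_force': 0.0, 'finger_gap': 91.41984437316718}
```

View pics/scene.png

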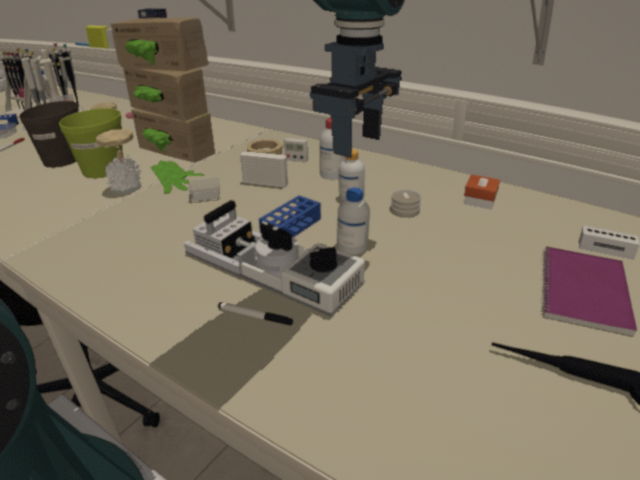

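View pics/side.png

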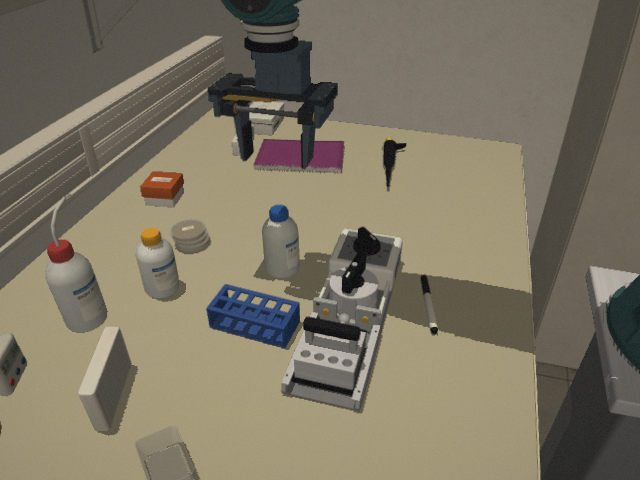

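The scene shows knob at (323,258), cam (276,238) and block (220,215). The side view shows knob (367,242), cam handle (355,275), block handle (335,327), with bottle and rack behind the unit. I'll get a rough pose first, then a wrist look.

```bash
cat > h.py <<'E'
from workcell import *
import numpy as np, cv2
from scipy.spatial.transform import Rotation as R
def cam(name,st=None):
    c=camera_params(name)
    if name!="wrist": return c,R.from_quat(c["orientation"]).as_matrix(),np.array(c["origin"])
    T=np.array(c["T_tool_cam"]); A=R.from_quat(st["ee_rot"]).as_matrix()
    return c,A@T[:3,:3],A@T[:3,3]+st["tool_pos"]
def px2plane(C,uv,z):
    c,A,o=C
    p=cv2.undistortPoints(np.array(uv,float).reshape(-1,1,2),c["mtx"],c["distortion"])[:,0]
    d=np.c_[p[:,0],-p[:,1],-np.ones(len(p))]@A.T
    return o+d*((np.asarray(z,float)-o[2])/d[:,2])[:,None]
def down(yaw):  # tool z down, tool y (closing line) at world angle yaw
    y=np.array([np.cos(yaw),np.sin(yaw),0]); z=np.array([0,0,-1.])
    return R.from_matrix(np.c_[np.cross(y,z),y,z]).as_quat()
def snap(fn):
    st=observe(); p,d=read_camera("wrist"); cv2.imwrite(fn,p); np.savez(fn+".npz",p=p,d=d,q=st["ee_rot"],t=st["tool_pos"]); return st,p,d
E
python3 - <<'E'
from h import *
a=px2plane(cam("side"),[(367,238),(355,268),(335,327)],[86,95,88]);print(a)
b=px2plane(cam("scene"),[(323,253),(277,234),(220,212)],[86,95,88]);print(b)
m=(a[1]+b[1])/2
print(R.from_quat(observe()["ee_rot"]).as_matrix())
q=observe()["ee_rot"]
# camera looks slightly; put TCP so camera is over the cam
for dx in (-110,):
    print(kin.solve_ik([m[0]+dx,m[1],330],q))
    bot.move_ptp([m[0]+dx,m[1],330],q)
st,p,d=snap("pics/w1.png"); print(st["t"],st["tool_pos"],cam("wrist",st)[2])
E
```

```text
[[550.32397834  -8.36855986  86.        ]
 [549.49161625  85.90445511  95.        ]
 [548.53539316 208.16464709  88.        ]]
[[539.29574503 -32.92992198  86.        ]
 [534.28594582  57.92618908  95.        ]
 [547.06912114 206.23688827  88.        ]]
[[ 3.04062011e-05  9.99999547e-01 -9.51101852e-04]
 [ 9.99999999e-01 -3.03651410e-05  4.31854328e-05]
 [ 4.31565329e-05 -9.51103164e-04 -9.99999547e-01]]
[ 1.11666626e-01 -2.00289348e-01  2.14501075e+00  1.59896046e-04
  1.19781162e+00  1.11638676e-01]
1.25 [432.61403764  71.84561057 329.95171503] [433.0644421  140.33833718 500.31656466]
```

View pics/w1.png

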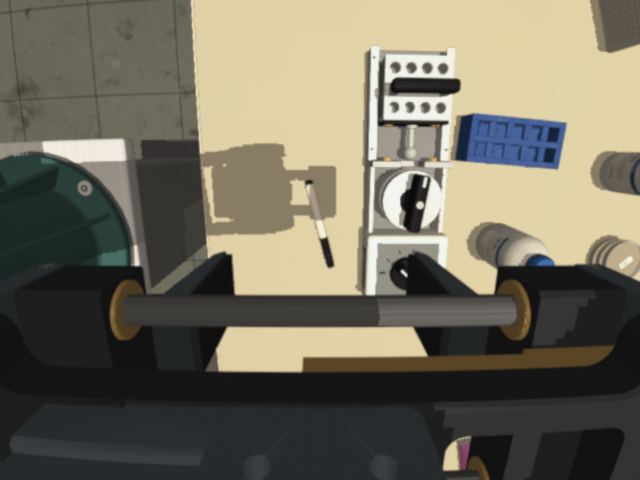

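The wrist view has the unit upright in the picture: block handle (425,86), stud (411,152), cam (412,200) and knob (403,272), partly behind a finger. I'll shift so everything is in view.

```bash
python3 - <<'E'
from h import *
q=down(0.0); q0=observe()["ee_rot"]
q=q if abs(q@q0)>.9 else down(np.pi); print(abs(q@q0))
bot.move_ptp([540,-50,330],q)
bot.sleep(.2)
st,p,d=snap("pics/w2.png"); print(st["t"],st["tool_pos"],st["ee_rot"])
cv2.imwrite("pics/w2c.png",cv2.resize(p[0:290,200:460],None,fx=2,fy=2,interpolation=cv2.INTER_CUBIC))
E
```

```text
0.9999997522864593
2.1917 [539.71244341 -49.26167693 330.12768814] [7.06740313e-01 7.07473053e-01 7.00406649e-05 6.59882671e-05]
```

View pics/w2c.png

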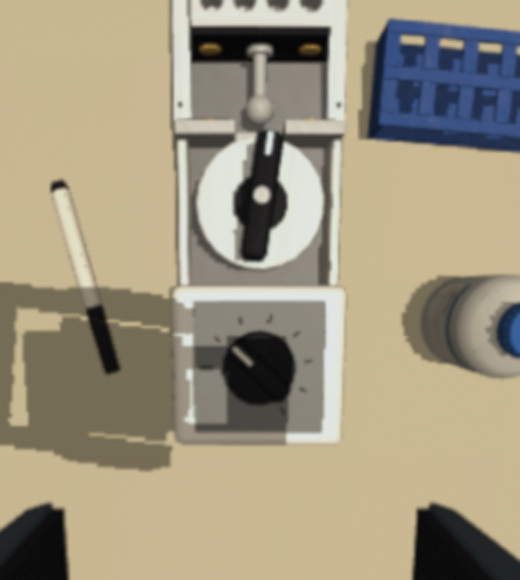

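Crop: knob centre (259,368) with its white line at (243,356), drum cap circle centred (260,202), cam handle (268,133)-(254,258), stud head (260,108), bottle to the right. Now refine with masks and rays.

```bash
python3 - <<'E'
from h import *
f=np.load("pics/w2.png.npz"); C=cam("wrist",dict(ee_rot=f["q"],tool_pos=f["t"])); p=f["p"]
u=lambda *a:[(x/2+200,y/2) for x,y in a]
P=lambda a,z:px2plane(C,u(*a),np.full(len(a),z)).round(1)
print("housing",P([(175,290),(343,290),(173,440),(340,441)],54))
print("cap",P([(260,202)],60),"hub/bar ends top",P([(262,194),(268,131),(254,258)],95))
print("stud",P([(260,108)],40))
print("knob skirt/centre",P([(259,368)],64),P([(259,368)],86),"line",P([(234,348),(252,365)],86))
g=cv2.cvtColor(p,cv2.COLOR_BGR2GRAY)
print("knob contour:")
def blob(x0,y0,x1,y1,th,z):
    m=(g[y0:y1,x0:x1]<th).astype(np.uint8); c=max(cv2.findContours(m,0,2)[0],key=cv2.contourArea)+[[x0,y0]]
    w=px2plane(C,c[:,0],np.full(len(c),z))[:,:2].astype(np.float32); print(cv2.minAreaRect(w),cv2.minEnclosingCircle(w))
blob(305,160,352,205,35,64)
blob(315,60,345,135,60,95)
print("plate top",P([(176,127),(343,127)],52))
d=f["d"]; print("depth",d[101,330],d[184,329])
print("block near top edge",P([(190,25),(330,25)],58))
E
```

```text
housing [[499.7  24.9  54. ]
 [605.4  25.1  54. ]
 [496.4 -71.3  54. ]
 [606.7 -71.9  54. ]]
cap [[552.6  76.9  60. ]] hub/bar ends top [[552.7  76.6  95. ]
 [555.7 109.7  95. ]
 [548.4  42.1  95. ]]
stud [[552.8 135.5  40. ]]
knob skirt/centre [[552.5 -23.   64. ]] [[551.9 -20.9  86. ]] line [[537.   -9.1  86. ]
 [547.7 -19.1  86. ]]
knob contour:
((551.3235473632812, -23.22924041748047), (41.66320037841797, 42.65925216674805), 0.08654840290546417) ((552.4825439453125, -23.94913101196289), 23.59388542175293)
((551.5926513671875, 76.1421127319336), (68.1428451538086, 26.767732620239258), 89.99308776855469) ((551.7420043945312, 75.68780517578125), 34.52823257446289)
plate top [[501.7 121.6  52. ]
 [602.8 121.9  52. ]]
depth 381.11487 410.0701
block near top edge [[511.2 177.   58. ]
 [593.  177.3  58. ]]
```

```bash
python3 - <<'E'
from h import *
K=np.array([552.4,-23.0]); th=0.76; yaw=np.pi/2-th
for k in (0,np.pi): print(k,[None if (s:=kin.solve_ik([*K,66],down(yaw+k+a))) is None else s.round(2) for a in (0,.8)],
   [None if (s:=kin.solve_ik([552.5,76.8,66],down(k+a))) is None else s.round(2) for a in (-.1,-1.2,-2.15)])
s=[kin.solve_ik([*K,150],down(yaw+k)) for k in(0,np.pi)]
j6=observe()["joint_pos"][5]; k=min((0,np.pi),key=lambda k:abs(kin.solve_ik([*K,150],down(yaw+k))[5]-j6)); print("k",k)
claw.set_gripper(45)
bot.move_ptp([*K,150],down(yaw+k)); bot.line_to([*K,67],speed=80,max_force=12)
print(observe()["tool_pos"]); claw.set_gripper(0)
o=observe(); print(o["finger_gap"],o["grasp_force"],o["moment"],o["t"])
for a in np.linspace(0,th+.05,7)[1:]:
    bot.line_to([*K,67],down(yaw+k+a)); o=observe(); print(round(a,2),o["t"],o["ft_force"].round(1),o["moment"].round(2),o["finger_gap"].round(1))
E
```

```text
0 [array([-0.08,  0.38,  2.08, -0.  ,  0.68, -0.89]), array([-0.08,  0.38,  2.08, -0.  ,  0.68, -1.69])] [array([ 0.1 ,  0.39,  2.07, -0.  ,  0.69,  0.2 ]), array([ 0.1 ,  0.39,  2.07, -0.  ,  0.69,  1.3 ]), array([ 0.1 ,  0.39,  2.07, -0.  ,  0.69,  2.25])]
3.141592653589793 [array([-0.08,  0.38,  2.08, -0.  ,  0.68,  2.25]), array([-0.08,  0.38,  2.08, -0.  ,  0.68,  1.45])] [array([ 0.1 ,  0.39,  2.07, -0.  ,  0.69, -2.95]), array([ 0.1 ,  0.39,  2.07, -0.  ,  0.69, -1.85]), array([ 0.1 ,  0.39,  2.07, -0.  ,  0.69, -0.9 ])]
k 0
[552.74256576 -23.04994627  67.43923909]
12.73634034685783 29.997767508029938 [-1.01660504  0.74736419  0.03761571] 5.6167Traceback (most recent call last):
  File "<stdin>", line 12, in <module>
AttributeError: 'float' object has no attribute 'round'
```

```bash
python3 - <<'E'
from h import *
K=np.array([552.4,-23.0]); th=0.76; yaw=np.pi/2-th
for a in [.13,.3,.45,.6,.7,.76,.80]:
    bot.line_to([*K,67],down(yaw+a)); o=observe(); print(round(a,2),round(o["t"],2),o["ft_force"].round(1),o["moment"].round(2),round(o["finger_gap"],1))
E
```

```text
0.13 6.15 [-4.6 -4.8  5.5] [-0.93  0.64 -0.01] 12.8
0.3 6.47 [-4.4 -4.1  5.2] [-0.7   0.63  0.08] 12.8
0.45 6.77 [-4.6 -3.5  6.3] [-0.63  0.73  0.03] 13.1
0.6 7.07 [-4.1 -3.5  5.2] [-0.44  0.71  0.01] 12.4
0.7 7.32 [-3.5 -2.8  5.6] [-0.33  0.68  0.01] 12.8
0.76 7.57 [-3.4 -2.6  5.5] [-0.25  0.65  0.02] 12.8
0.8 7.82 [-4.7 -2.6  6.1] [-0.38  0.79 -0.82] 13.1
```

The stop is felt at 0.80 (moment −0.82 Nm). Next I release, verify by picture, then grip the block handle.

```bash
python3 - <<'E'
from h import *
claw.set_gripper(45); bot.line_to([552.4,-23,150],speed=150)
bot.move_ptp([540,-50,330],down(0)); bot.sleep(.2)
st,p,d=snap("pics/w3.png"); print(st["t"])
cv2.imwrite("pics/w3c.png",cv2.resize(p[0:230,270:390],None,fx=2.5,fy=2.5,interpolation=cv2.INTER_CUBIC))
B=[552.5,209,130]; q=down(np.pi/2)
for k in (1,-1): print(kin.solve_ik(B,down(k*np.pi/2)))
E
```

```text
10.7667
[ 3.22189303e-01  3.25078232e-01  1.99416418e+00 -4.44089210e-16
  8.22350245e-01 -1.24860702e+00]
[ 3.22189303e-01  3.25078232e-01  1.99416418e+00 -4.44089210e-16
  8.22350245e-01  1.89298563e+00]
```

View pics/w3c.png

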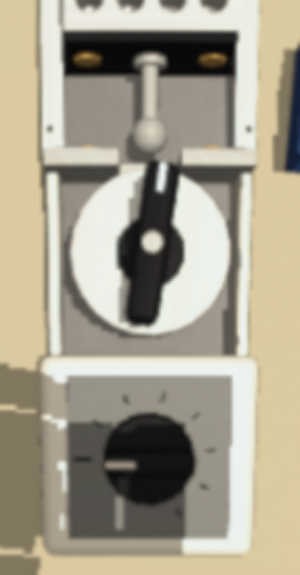

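The white line at (120,465) is horizontal and points at the long mark, so the knob is at zero. Now the block.

```bash
python3 - <<'E'
from h import *
q=down(np.pi/2); x=552.5
claw.set_gripper(60)
bot.move_ptp([x,209,140],q); bot.line_to([x,209,72],speed=80,max_force=10)
claw.set_gripper(0)
o=observe(); print(o["t"],o["tool_pos"],o["finger_gap"],o["grasp_force"],o["ft_force"])
if 13<o["finger_gap"]<20:
    print(bot.line_to([x,180,72],speed=30,max_force=15)); print(observe()["ft_force"],observe()["tool_pos"])
    print(bot.line_to([x,172,72],speed=15,max_force=15))
    o=observe(); print(o["t"],o["tool_pos"],o["finger_gap"],o["ft_force"])
E
```

```text
14.225 [552.58624575 209.09037452  72.08803726] 15.428406575851644 30.000227987766266 [0.67783181 1.13856142 1.28540233]
False
[ 0.82555728 -3.54586263  5.26444573] [552.57757029 179.77939729  72.07204326]
False
16.025 [552.60298329 171.73512145  72.09577167] 15.86185896713475 [0.5746858  0.38037226 5.55014852]
```

```bash
python3 - <<'E'
from h import *
claw.set_gripper(60); bot.line_to([552.5,172,140],speed=150)
A=[552.6,76.8]; y0=-0.105
claw.set_gripper(45)
bot.move_ptp([*A,140],down(y0)); print(bot.line_to([*A,67],speed=80,max_force=10)); claw.set_gripper(0)
o=observe(); print(o["t"],o["tool_pos"],o["finger_gap"],o["ft_force"].round(1),o["moment"].round(2))
for c in np.arange(.2,2.01,.15):
    bot.line_to([*A,67],down(-c)); o=observe(); print(round(c,2),round(o["t"],2),o["ft_force"].round(1),o["moment"].round(2),round(o["finger_gap"],1))
    if abs(o["moment"][2])>1.5: break
E
```

```text
False
20.85 [551.62227887  76.76316927  67.01087174] 15.86950850273363 [-7.8 -0.5  7.4] [-0.02  1.16 -0.04]
0.2 21.1 [-6.6 -0.1  6.7] [-0.05  1.2  -0.09] 16.0
0.35 21.4 [-7.7 -0.6  8.1] [-0.06  1.18 -0.1 ] 15.9
0.5 21.7 [-6.6 -0.2  7.2] [-0.03  1.18 -0.09] 15.6
0.65 22.0 [-6.7 -0.9  6.8] [ 0.    1.19 -0.04] 15.5
0.8 22.3 [-6.5 -0.8  9.1] [ 0.03  1.17 -0.09] 15.8
0.95 22.6 [-8.2 -0.2  7.5] [ 0.08  1.21 -0.08] 15.5
1.1 22.9 [-8.3  0.4  7.5] [ 0.11  1.22 -0.09] 16.0
1.25 23.2 [-6.7  0.   7.6] [ 0.1   1.2  -0.08] 16.1
1.4 23.5 [-8.   0.4  8.4] [ 0.16  1.22 -0.11] 15.9
1.55 23.8 [-7.4  0.4  8. ] [ 0.19  1.22 -0.17] 15.8
1.7 24.1 [-7.5  1.   8. ] [ 0.16  1.21 -0.13] 15.5
1.85 24.4 [-8.   0.6  7.9] [ 0.2   1.23 -0.16] 15.9
2.0 24.7 [-7.7  1.6  7.7] [ 0.25  1.21 -0.17] 15.8
```

```bash
python3 - <<'E'
from h import *
claw.set_gripper(45); bot.line_to([552.6,76.8,150],speed=150)
bot.move_ptp([540,-40,330],down(0)); bot.sleep(.2)
st,p,d=snap("pics/w4.png"); print(st["t"])
cv2.imwrite("pics/w4c.png",cv2.resize(p[0:240,260:400],None,fx=2.5,fy=2.5,interpolation=cv2.INTER_CUBIC))
E
```

```text
28.1333
```

View pics/w4c.png

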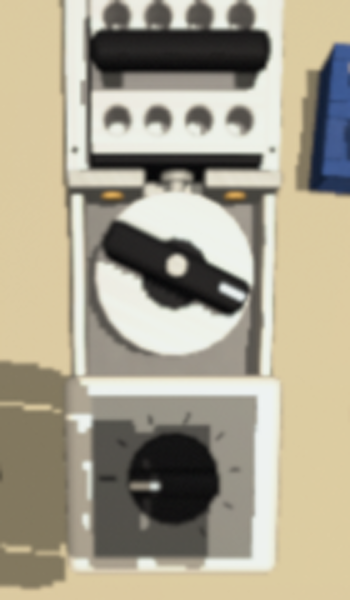

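The knob line is still at the mark (145,486), the cam line at (233,291) gives about 114°, and the block sits against the plate. I'll check the gap numerically, then do a gentle tug test on the handle.

```bash
python3 - <<'E'
from h import *
f=np.load("pics/w4.png.npz"); C=cam("wrist",dict(ee_rot=f["q"],tool_pos=f["t"]))
P=lambda a,z:px2plane(C,[(x/2.5+260,y/2.5) for x,y in a],np.full(len(a),z)).round(1)
print("handle far edge",P([(180,30)],97),"block top near edge",P([(180,153)],58),"plate top near/far edge",P([(110,186),(110,171)],52),"cap",P([(174,273)],60))
# feel: closed fingers push the block handle outward (+y) from the dock side, contact only
claw.set_gripper(60); q=down(np.pi/2)
bot.move_ptp([552.5,167,140],q); bot.line_to([552.5,167,72],speed=100,max_force=10)
claw.set_gripper(0); bot.sleep(.2); o=observe(); print(o["t"],o["tool_pos"],o["finger_gap"],o["ft_force"])
r=bot.line_to([552.5,171,72],speed=5,max_force=12); o=observe(); print(r,o["t"],o["tool_pos"],o["ft_force"])
bot.line_to([552.5,167,72],speed=20); o=observe(); print(o["ft_force"])
E
```

```text
handle far edge [[553.5 172.8  97. ]] block top near edge [[555.1 132.1  58. ]] plate top near/far edge [[521.3 118.4  52. ]
 [521.4 125.3  52. ]] cap [[552.4  76.7  60. ]]
31.5083 [552.6005923  167.50518536  72.08053444] 15.85585588752544 [-0.34660244  5.80358793  0.78902259]
True 31.9667 [552.54102851 168.2848496   71.96914488] [-0.25815824 -0.84874502  5.28310357]
[-1.03493786  6.52124549  1.16584142]
```

The handle is stiff both ways within under 1 mm, at y≈167.5 (docked is about 167), so the cam holds the block. Release and hand in.

```bash
python3 - <<'E'
from h import *
claw.set_gripper(60); bot.line_to([552.5,167,150],speed=120); bot.move_ptp([540,-40,330],down(0)); bot.sleep(.3)
st,p,d=snap("pics/w5.png"); a=np.load("pics/w4.png.npz")["p"]
print(st["t"],cv2.absdiff(a,p)[0:240,260:400].mean(), st["ft_force"])
print(bot.hand_in())
E
```

```text
35.2333 4.845396825396826 [-0.40420513 -0.53316909  1.13407397]
the job is handed in; nothing more can be done
None
```

I handed the job in at about 35 s: the knob is at its zero stop, the cam is at about 2.0 rad, and the block is drawn up to the dock plate and held firm in a gentle tug test. I didn't measure the final gap to 1.5 mm, and no verdict came back.

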